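# Find the rocking pickle-crock lid and press it home

## Robot

A 7-joint arm with a two-finger parallel gripper is mounted at the origin on the work surface. World frame = base frame: x ahead of the robot, y to its left, z up, the work surface at z = 0. Lengths are in m, angles in rad, forces in N, time in s.
With the tool pointing down it reaches from about 0.425 to 0.95 m from the base axis. Payload 4.7 kg.
Tool frame: the origin (TCP) lies midway between the tips of the shut fingers; the grasp point (between the pads) lies 19 mm behind it; z points along the fingers, x is the direction in which the jaws open and shut, and the axes are right-handed (so a half turn about z gives the same grasp; the last joint's range is limited). The gripper opens to 87 mm and grips with 3 to 60 N. Pads are 19 mm wide; open, the fingers measure 117 mm over their backs; the gripper's body (75 mm by 190 mm) begins 51 mm behind the grasp point.
Start: joints at [1.181, 0.469, -0.049, 1.532, 0.024, 1.141, -0.082], TCP at [0.238, -0.632, 0.223] pointing down, gripper open.
Joint ranges: [-2.59, 2.59], [-0.33, 1.99], [-1.39, 1.29], [0.1, 2.45], [-1.04, 4.18], [0.21, 1.99], [-2.66, 2.66]. Speed limits (rad/s): [2.57, 2.57, 3.14, 3.14, 3.14, 3.14, 3.14].

## Interface

Orientations are given as a unit quaternion [w, x, y, z].
In Python, from plant import env gives the robot as it stands.
- The arm moves only by the shell command python3 -m crank 'ROWS' [FORCE]. ROWS is text: rows parted by semicolons, each of 7 numbers parted by spaces: the shift along the world's x, y, z in units of 30 mm (1.0 is 30 mm), then the turn, a rotation vector about the world's x, y, z in units of 6 degrees (1.0 is 6 degrees), then the opening, from -1 (shut) to 1 (fully open). A call has 1 to 12 rows; each row is the pose to reach, as a shift and turn from the pose commanded when the call began; what a row does not reach only later rows make up. A row lasts 1/10 s, in which the tool goes at most 50 mm and 8.59 degrees, less where a joint would pass 70% of its speed; a pose out of reach is approached as far as the arm can. A call with a gripper value outside its range is refused whole. The fingers move at their own pace and stop on an object; FORCE is the grip in N (left out, the last holds). Time passes only in rows, so rows that repeat a pose let the fingers close. It gives the time, the measured TCP pose, the force and the opening at its end, in the units of the state.
- env.observe(): the state, without advancing time (a new reading comes with each control period).
- env.get_image(name): name is "scene" or "top" or "wrist"; returns a dict with "color" (400x640x3 uint8, blue, green, red), "depth" (400x640 float32, m along the optical axis (not along the pixel's ray), 0 where there is no reading), "intrinsics" (3x3 intrinsics, pixels), "R" (3x3) and "t" (3): a world point X has camera coordinates R X + t; the wrist camera has in their place "mount" (4x4, takes a point from camera to tool coordinates, whose origin is the TCP and whose axes are the tool frame's). Camera axes: x right, y down, z forward; pixel columns grow to the right and rows downward; lengths in m; the calibration is good to about 2 mm. A picture is of the moment at which its call begins: read the wrist's pose just before it.
- env.hand_in(): hands the job in, once; it reports no verdict.
Trained networks look in a picture, given as the dict that the camera call returned (one of the last four; its "shot" number tells which), for a name from the list of things; names that differ only in an ending like _2 or _b are one class to them, and where a whole thing is asked for, a point or a joint stands for the part that bears it (a point fixed in the world has none). Each returns a list of dicts, best first, with "conf" (0 to 1); they miss things now and then, are a little off and sometimes report something else, mostly with a low value. They report only what shows in the picture. A call takes as long as a camera call.
- env.regions_of(picture, query): "mask" (400x640 bool, what is visible of it) and "rect" ([left, top, right, bottom] in pixels, round what is visible of it).
The state is a dict: "time": time; "joint_positions": joint angles; "qvel": joint speeds; "joint_torque": joint torques, N m; "position": TCP position; "orientation": TCP orientation; "contact_force": force on the tool from outside, world axes, zero at the start; "ft_torque": the same for the moment, N m; "grip_width": finger opening in m.
Only numpy, scipy, OpenCV 4.12 (cv2) and the standard library are available. Lean on these libraries where they do the work, as an engineer would, in place of code of your own. Each camera call takes 0.05 s, during which the arm holds its last target.

## Task

One of the four crock lids is loose and rocks when you press near its edge: press the lids with a fingertip to find it, then push it straight down until it is fully home, flat and firm. Finish with your fingertips still pressing down on that lid, so that its seal takes: the program ends while holding it down. Do not lift any lid, and leave the cup, the jar and the card alone.

Things in the scene. Friction and masses are not known exactly. Their poses are not given: they have to be found in the camera images.
- lid_1: Flat round pale-wood lid, 96 mm across, 18 mm thick, in the mouth of a fixed white crock with a navy band (110 mm across, rim 90 mm above the counter). Origin at the centre of its underside, z up. At the start its top is level, 100 mm above the counter, 10 mm above the rim. All four look alike; a sound lid bears on a stone inside and neither tilts nor sinks when pressed.
- lid_1_top (a point): Centre of lid_1's flat top (navy dot), 18 mm above lid_1. The one loose lid hangs in its rubber seal: 3 to 4 N near its edge (30 mm or more off centre) rocks it by 0.06 to 0.1 rad, and it springs back; about 8 N anywhere pushes it down, 6 mm in all, until it lies flat and firm on its stone; it does not come up again by itself.
- down_1 (a joint): How far lid_1 has sunk since the start, m: 0 at the start for every lid, sound or loose; about 0.006 when the loose lid is pushed fully home; negative if a lid is pulled up.
- lid_2: Flat round pale-wood lid, 96 mm across, 18 mm thick, in the mouth of a fixed white crock with a navy band (110 mm across, rim 90 mm above the counter). Origin at the centre of its underside, z up. At the start its top is level, 100 mm above the counter, 10 mm above the rim. All four look alike; a sound lid bears on a stone inside and neither tilts nor sinks when pressed.
- lid_2_top (a point): Centre of lid_2's flat top (navy dot), 18 mm above lid_2. The one loose lid hangs in its rubber seal: 3 to 4 N near its edge (30 mm or more off centre) rocks it by 0.06 to 0.1 rad, and it springs back; about 8 N anywhere pushes it down, 6 mm in all, until it lies flat and firm on its stone; it does not come up again by itself.
- down_2 (a joint): How far lid_2 has sunk since the start, m: 0 at the start for every lid, sound or loose; about 0.006 when the loose lid is pushed fully home; negative if a lid is pulled up.
- lid_3: Flat round pale-wood lid, 96 mm across, 18 mm thick, in the mouth of a fixed white crock with a navy band (110 mm across, rim 90 mm above the counter). Origin at the centre of its underside, z up. At the start its top is level, 100 mm above the counter, 10 mm above the rim. All four look alike; a sound lid bears on a stone inside and neither tilts nor sinks when pressed.
- lid_3_top (a point): Centre of lid_3's flat top (navy dot), 18 mm above lid_3. The one loose lid hangs in its rubber seal: 3 to 4 N near its edge (30 mm or more off centre) rocks it by 0.06 to 0.1 rad, and it springs back; about 8 N anywhere pushes it down, 6 mm in all, until it lies flat and firm on its stone; it does not come up again by itself.
- down_3 (a joint): How far lid_3 has sunk since the start, m: 0 at the start for every lid, sound or loose; about 0.006 when the loose lid is pushed fully home; negative if a lid is pulled up.
- lid_4: Flat round pale-wood lid, 96 mm across, 18 mm thick, in the mouth of a fixed white crock with a navy band (110 mm across, rim 90 mm above the counter). Origin at the centre of its underside, z up. At the start its top is level, 100 mm above the counter, 10 mm above the rim. All four look alike; a sound lid bears on a stone inside and neither tilts nor sinks when pressed.
- lid_4_top (a point): Centre of lid_4's flat top (navy dot), 18 mm above lid_4. The one loose lid hangs in its rubber seal: 3 to 4 N near its edge (30 mm or more off centre) rocks it by 0.06 to 0.1 rad, and it springs back; about 8 N anywhere pushes it down, 6 mm in all, until it lies flat and firm on its stone; it does not come up again by itself.
- down_4 (a joint): How far lid_4 has sunk since the start, m: 0 at the start for every lid, sound or loose; about 0.006 when the loose lid is pushed fully home; negative if a lid is pulled up.
- cup: Bystander: loose white cup, 64 mm across, 50 mm high, beyond the crocks. Origin at the centre of its underside, z up.
- jar: Bystander: loose amber glass jar with red cap, 56 mm across, 85 mm high, beyond the crocks. Origin at the centre of its underside, z up.
- card: Bystander: loose blank card in a dark wooden foot (30 x 60 mm), 64 mm high in all, beyond the crocks. Origin at the centre of its underside, z up.

How it is judged:
At the end, for the whole second after the job is handed in: The loose lid is at least 4.5 mm down (of 6 mm), level within 0.04 rad and still, and the fingers press on that lid with more than 2 N (((value of joint down_1 above 0.0045 m and angle between lid_1's own z axis and vertical below 0.04 rad and contact force between the fingers and lid_1 above 2 N and angular speed of lid_1 below 0.1 rad/s) or (value of joint down_2 above 0.0045 m and angle between lid_2's own z axis and vertical below 0.04 rad and contact force between the fingers and lid_2 above 2 N and angular speed of lid_2 below 0.1 rad/s) or (value of joint down_3 above 0.0045 m and angle between lid_3's own z axis and vertical below 0.04 rad and contact force between the fingers and lid_3 above 2 N and angular speed of lid_3 below 0.1 rad/s) or (value of joint down_4 above 0.0045 m and angle between lid_4's own z axis and vertical below 0.04 rad and contact force between the fingers and lid_4 above 2 N and angular speed of lid_4 below 0.1 rad/s))); the arm keeps its last pose, push and grip.
It fails at once if a lid is pulled up out of its crock (3 mm or more) (value of joint any of down_1, down_2, down_3, down_4 below -0.003 m).
It fails at once if the cup is lifted, tipped or pushed away (30 mm) (distance of cup from where it was at the start of the episode above 0.03 m or height (world z) of cup above 0.01 m or angle between cup's own z axis and vertical above 0.3 rad).
It fails at once if the jar is lifted, tipped or pushed away (30 mm) (distance of jar from where it was at the start of the episode above 0.03 m or height (world z) of jar above 0.01 m or angle between jar's own z axis and vertical above 0.3 rad).
It fails at once if the card is lifted, tipped or pushed away (30 mm) (distance of card from where it was at the start of the episode above 0.03 m or height (world z) of card above 0.01 m or angle between card's own z axis and vertical above 0.3 rad).
It also fails if it takes over 64 s, if anything falls off the work surface, if the arm or the gripper's body presses on something with over 40 N, if the wrist force passes 120 N, or if a joint passes its speed limit or range.

## Working session

There is one attempt and no reset: what is moved stays moved. The work goes in short steps, Python scripts to look and compute and a shell command to move; the robot and the scene stay as the last step left them, time stands still between calls to the robot, and variables do not carry over. Pictures are saved under pics/ and viewed, and the job is handed in when it is done.

```bash
mkdir -p pics
cat > h.py <<'E'
from plant import env
import numpy as np, cv2
def cam(name): return env.get_image(name)
def towld(im,u,v,z=None):
    K=im["intrinsics"];R=np.array(im["R"]);t=np.array(im["t"])
    ray=np.linalg.inv(K)@np.array([u,v,1.])
    if z is None:
        d=im["depth"][int(round(v)),int(round(u))]; return R.T@(ray*d-t)
    c=-R.T@t; w=R.T@ray; return c+w*(z-c[2])/w[2]
E
python3 - <<'E'
from h import *
o=env.observe(); print({k:np.round(v,3).tolist() for k,v in o.items()})
for n in ["scene","top"]:
    im=cam(n); cv2.imwrite(f"pics/{n}0.png",im["color"])
    for q in ["lid_1","cup","jar","card"]:
        for r in env.regions_of(im,q):
            m=r["mask"]; ys,xs=np.nonzero(m); 
            P=[towld(im,x,y) for x,y in list(zip(xs,ys))[::7] if im["depth"][y,x]>0]
            P=np.array(P); print(n,q,round(r["conf"],2),np.round(r["rect"]),np.round(np.median(P,0),4), np.round((np.percentile(P,2,0)+np.percentile(P,98,0))/2,4), np.round(np.percentile(P,95,0)[2],4))
E
```

```text
{'time': 0.0, 'joint_positions': [1.181, 0.469, -0.049, 1.534, 0.024, 1.141, -0.082], 'qvel': [-0.0, -0.0, -0.001, 0.0, 0.0, -0.002, -0.002], 'joint_torque': [0.0, -50.797, -0.08, -23.615, -0.061, 0.038, 0.0], 'position': [0.238, -0.631, 0.221], 'orientation': [-0.001, 0.823, -0.569, -0.001], 'contact_force': [0.025, -0.453, -0.462], 'ft_torque': [-0.01, -0.089, -0.016], 'grip_width': 0.087}
scene lid_1 0.97 [245. 183. 286. 220.] [ 0.5244 -0.1107  0.0996] [ 0.5229 -0.1083  0.0953] 0.1025
scene lid_1 0.76 [311. 133. 352. 167.] [0.5826 0.0879 0.0993] [0.5822 0.0918 0.0971] 0.1022
scene lid_1 0.68 [216. 242. 260. 287.] [ 0.5599 -0.2648  0.0994] [ 0.5582 -0.2626  0.0962] 0.1022
scene lid_1 0.61 [326.  92. 364. 121.] [0.5406 0.2307 0.0995] [0.5414 0.2317 0.0959] 0.1018
scene cup 0.86 [386. 145. 413. 175.] [0.7214 0.2051 0.0272] [0.7199 0.2093 0.025 ] 0.0516
scene jar 0.56 [321. 270. 348. 301.] [ 0.7517 -0.1934  0.0825] [ 0.7508 -0.1852  0.0482] 0.0868
scene card 0.72 [366. 207. 392. 235.] [0.7575 0.0055 0.0189] [0.7553 0.0059 0.0327] 0.0632
top lid_1 0.81 [345. 229. 391. 267.] [ 0.5208 -0.1078  0.1014] [ 0.5214 -0.1048  0.1016] 0.1041
top lid_1 0.78 [419. 214. 457. 255.] [ 0.5553 -0.2599  0.1015] [ 0.5545 -0.2589  0.1002] 0.1042
top lid_1 0.76 [261. 199. 304. 242.] [0.5788 0.0931 0.1012] [0.5799 0.0892 0.1007] 0.1034
top lid_1 0.64 [198. 216. 243. 255.] [0.5372 0.2311 0.1012] [0.5364 0.2335 0.0977] 0.1036
top cup 0.73 [233. 151. 259. 172.] [0.7267 0.1972 0.0196] [0.7193 0.1918 0.0287] 0.0524
top cup 0.48 [203. 218. 242. 256.] [0.5361 0.2323 0.1011] [0.5358 0.2319 0.0995] 0.1039
top jar 0.96 [384. 140. 410. 168.] [ 0.7393 -0.1755  0.0846] [ 0.7438 -0.1789  0.0454] 0.0883
top card 0.62 [309. 143. 334. 164.] [0.748  0.0167 0.0187] [0.7521 0.0112 0.033 ] 0.0644
```

View pics/scene0.png

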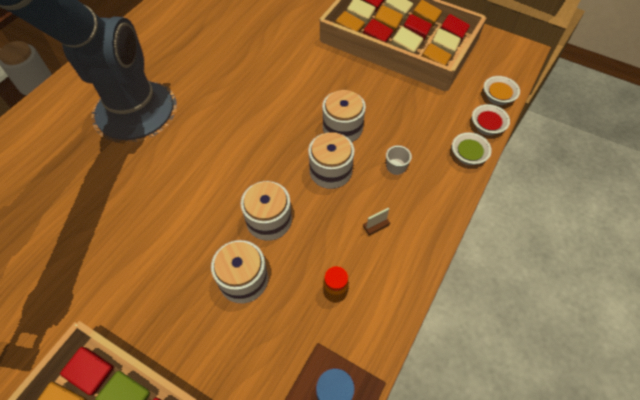

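View pics/top0.png

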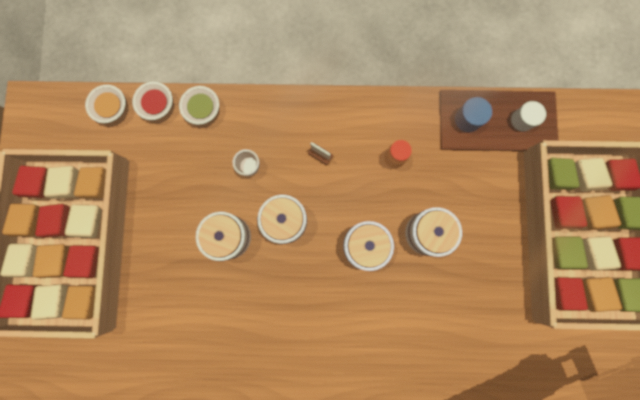

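Scene view: lid dots at about (237,262), (265,200), (331,148) and (344,103). Top view: dots at about (439,231), (370,245), (281,218) and (219,236). The cup, card and jar stand beyond them. I'll triangulate the dots next.

Run:
```python
from h import *
seeds={"scene":[(237,262),(265,200),(331,148),(344,103)],"top":[(439,231),(370,245),(281,218),(219,236)]}
pix={};ims={}
for n in seeds:
    im=cam(n); ims[n]=im; g=im["color"].astype(float).sum(2); pix[n]=[]
    for u,v in seeds[n]:
        w=g[v-9:v+10,u-9:u+10]; k=np.clip(330-w,0,None)
        nl,lab,st,ce=cv2.connectedComponentsWithStats((k>0).astype(np.uint8))
        l=1+np.argmin([np.hypot(*(c-9)) for c in ce[1:]])
        k=k*(lab==l); ys,xs=np.mgrid[v-9:v+10,u-9:u+10]; pix[n].append(((xs*k).sum()/k.sum(),(ys*k).sum()/k.sum()))
P=[np.array(ims[n]["intrinsics"])@np.c_[ims[n]["R"],ims[n]["t"]] for n in ("scene","top")]
X=cv2.triangulatePoints(P[0],P[1],np.array(pix["scene"]).T,np.array(pix["top"]).T); X=(X[:3]/X[3]).T
print(np.round(pix["scene"],1).tolist(),np.round(pix["top"],1).tolist());print(np.round(X,4))
for n in seeds: print(n,[np.round(towld(ims[n],*p,0.1),4).tolist() for p in pix[n]])
from scipy.spatial.transform import Rotation as Ro
o=env.observe();q=o["orientation"];print(np.round(Ro.from_quat([q[1],q[2],q[3],q[0]]).as_matrix(),3),o["position"])
```

```text
[[236.6, 261.8], [264.5, 198.8], [331.0, 147.3], [343.6, 102.8]] [[438.4, 231.1], [369.3, 245.3], [280.9, 218.0], [218.5, 235.5]]
[[ 0.5556 -0.2623  0.1005]
 [ 0.5208 -0.1062  0.1   ]
 [ 0.5792  0.095   0.0993]
 [ 0.5369  0.2358  0.099 ]]
scene [[0.5555, -0.262, 0.1], [0.521, -0.106, 0.1], [0.5795, 0.0947, 0.1], [0.5374, 0.2351, 0.1]]
top [[0.5553, -0.2626, 0.1], [0.5205, -0.1064, 0.1], [0.579, 0.0949, 0.1], [0.5367, 0.2354, 0.1]]
[[ 0.353 -0.936  0.   ]
 [-0.936 -0.353 -0.   ]
 [ 0.    -0.    -1.   ]] [ 0.23833704 -0.63153742  0.22259401]
```

```bash
python3 -m crank '1.1 1.1 0 0 0 0 -1;2.2 2.2 0 0 0 0 -1;3.3 3.3 0 0 0 0 -1;4.4 4.4 0 0 0 0 -1;5.5 5.5 0 0 0 0 -1;6.6 6.6 0 0 0 0 -1;7.7 7.7 0 0 0 0 -1;8.8 8.9 0 0 0 0 -1;10 10.1 0 0 0 0 -1;11 11.3 0 0 0 0 -1;11.8 12.3 0 0 0 0 -1;11.8 12.3 0 0 0 0 -1' 20; python3 -m crank '0 0 -1 0 0 0 -1;0 0 -2 0 0 0 -1;0 0 -3 0 0 0 -1;0 0 -3.5 0 0 0 -1;0 0 -3.5 0 0 0 -1;0 0 -3.5 0 0 0 -1'
python3 - <<'E'
from h import *
o=env.observe(); print(o["position"],o["contact_force"],o["ft_torque"],o["grip_width"])
im=cam("wrist"); cv2.imwrite("pics/w1.png",im["color"])
E
```

```text
time: 1.8
position: [0.5967, -0.2545, 0.2227]
orientation: [-0.003, 0.826, -0.564, -0.0]
contact_force: [-0.6, 0.9, -0.5]
grip_width: 0.0027
time: 2.4
position: [0.5929, -0.2631, 0.1185]
orientation: [-0.0, 0.822, -0.569, 0.001]
contact_force: [0.0, 0.8, -0.4]
grip_width: 0.0005
[ 0.59290602 -0.26314894  0.11851405] [ 0.01320108  0.80071812 -0.44842326] [-0.00092766 -0.00837534 -0.04167935] 0.0005164938871620019
```

View pics/w1.png

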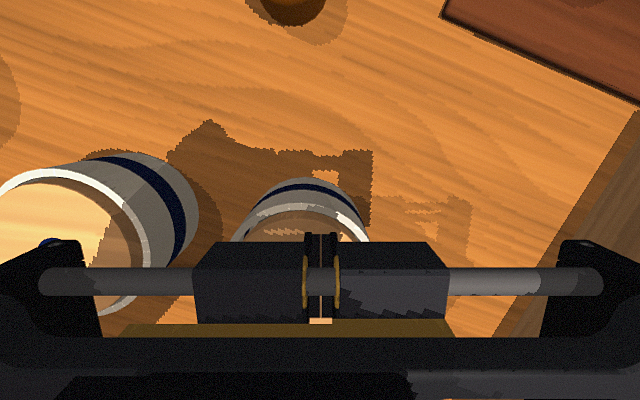

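```bash
python3 -m crank '0 0 -0.2 0 0 0 -1;0 0 -0.3 0 0 0 -1;0 0 -0.4 0 0 0 -1;0 0 -0.5 0 0 0 -1;0 0 -0.5 0 0 0 -1'
```

```text
time: 2.95
position: [0.592, -0.2624, 0.102]
orientation: [0.0, 0.823, -0.569, -0.0]
contact_force: [0.1, 0.4, 0.0]
grip_width: 0.0004
```

The wrist view shows the shut fingertips at about (320,260), over the far part of lid A (around (305,215)). I'll step down gently.

```bash
python3 -m crank '0 0 -0.03 0 0 0 -1;0 0 -0.05 0 0 0 -1;0 0 -0.05 0 0 0 -1'; python3 -m crank '0 0 -0.03 0 0 0 -1;0 0 -0.03 0 0 0 -1;0 0 -0.03 0 0 0 -1';python3 -m crank '0 0 -0.03 0 0 0 -1;0 0 -0.03 0 0 0 -1;0 0 -0.03 0 0 0 -1'
```

```text
time: 3.25
position: [0.5924, -0.2625, 0.1011]
orientation: [-0.0, 0.823, -0.569, 0.0]
contact_force: [-0.1, -0.2, -1.1]
grip_width: 0.0006
time: 3.55
position: [0.5925, -0.2626, 0.1004]
orientation: [-0.0, 0.823, -0.569, 0.0]
contact_force: [0.2, 0.9, 0.4]
grip_width: 0.0004
time: 3.85
position: [0.5926, -0.2626, 0.1003]
orientation: [-0.0, 0.822, -0.569, 0.0]
contact_force: [-1.4, 1.2, 5.4]
grip_width: 0.0003
```

```bash
python3 -m crank '0 0 0 0 0 0 -1;0 0 0 0 0 0 -1'; python3 -m crank '0 0 -0.01 0 0 0 -1;0 0 -0.01 0 0 0 -1'
```

```text
time: 4.05
position: [0.5926, -0.2626, 0.1003]
orientation: [-0.0, 0.823, -0.569, 0.0]
contact_force: [-1.9, 0.8, 5.7]
grip_width: 0.0005
time: 4.25
position: [0.5926, -0.2626, 0.1003]
orientation: [0.0, 0.822, -0.569, 0.0]
contact_force: [-2.3, 0.5, 6.4]
grip_width: 0.0004
```

Lid A stays at 0.1003 under about 6 N, so it is sound. Next is lid B.

```bash
python3 -m crank '0 0 0.4 0 0 0 -1;0 0 0.8 0 0 0 -1;-0.3 1.3 0.8 0 0 0 -1;-0.6 2.6 0.8 0 0 0 -1;-0.9 3.9 0.8 0 0 0 -1;-1.2 5.2 0.8 0 0 0 -1;-1.2 5.2 0.8 0 0 0 -1;-1.2 5.2 0.4 0 0 0 -1;-1.2 5.2 0.15 0 0 0 -1;-1.2 5.2 0.11 0 0 0 -1;-1.2 5.2 0.11 0 0 0 -1'; python3 -m crank '0 0 -0.03 0 0 0 -1;0 0 -0.06 0 0 0 -1;0 0 -0.06 0 0 0 -1';python3 -m crank '0 0 -0.02 0 0 0 -1;0 0 -0.02 0 0 0 -1;0 0 -0.02 0 0 0 -1';python3 -m crank '0 0 -0.02 0 0 0 -1;0 0 -0.02 0 0 0 -1;0 0 -0.02 0 0 0 -1'
```

```text
time: 5.35
position: [0.556, -0.1079, 0.1014]
orientation: [0.0, 0.822, -0.57, -0.001]
contact_force: [0.0, 0.1, -0.6]
grip_width: 0.0003
time: 5.65
position: [0.5564, -0.1067, 0.1005]
orientation: [-0.0, 0.822, -0.569, 0.0]
contact_force: [0.8, -0.4, -0.1]
grip_width: 0.0005
time: 5.95
position: [0.5566, -0.1067, 0.1003]
orientation: [-0.0, 0.822, -0.569, 0.0]
contact_force: [-0.4, -0.8, 3.3]
grip_width: 0.0004
time: 6.25
position: [0.5566, -0.1067, 0.1002]
orientation: [0.0, 0.822, -0.569, 0.0]
contact_force: [-2.0, -0.6, 6.3]
grip_width: 0.0002
```

Lid B holds at 0.1002 under 6.3 N, so it is sound too. Next is lid C.

```bash
python3 -m crank '0 0 0.4 0 0 0 -1;0 0 0.8 0 0 0 -1;0.4 1.4 0.8 0 0 0 -1;0.8 2.8 0.8 0 0 0 -1;1.2 4.2 0.8 0 0 0 -1;1.6 5.5 0.8 0 0 0 -1;1.95 6.7 0.8 0 0 0 -1;1.95 6.7 0.8 0 0 0 -1;1.95 6.7 0.4 0 0 0 -1;1.95 6.7 0.15 0 0 0 -1;1.95 6.7 0.1 0 0 0 -1;1.95 6.7 0.1 0 0 0 -1'; python3 -m crank '0 0 -0.03 0 0 0 -1;0 0 -0.06 0 0 0 -1;0 0 -0.06 0 0 0 -1';python3 -m crank '0 0 -0.02 0 0 0 -1;0 0 -0.02 0 0 0 -1;0 0 -0.02 0 0 0 -1';python3 -m crank '0 0 -0.02 0 0 0 -1;0 0 -0.02 0 0 0 -1;0 0 -0.02 0 0 0 -1'
```

```text
time: 7.45
position: [0.6143, 0.0928, 0.1015]
orientation: [0.001, 0.822, -0.57, -0.0]
contact_force: [0.6, 0.2, 0.3]
grip_width: 0.0004
time: 7.75
position: [0.6149, 0.0943, 0.1006]
orientation: [-0.0, 0.822, -0.569, 0.0]
contact_force: [1.1, -0.7, 0.4]
grip_width: 0.0004
time: 8.05
position: [0.615, 0.0944, 0.1003]
orientation: [-0.0, 0.822, -0.569, 0.0]
contact_force: [-0.9, -0.9, 2.5]
grip_width: 0.0006
time: 8.35
position: [0.6151, 0.0944, 0.1002]
orientation: [-0.0, 0.822, -0.569, 0.0]
contact_force: [-1.2, -1.0, 6.4]
grip_width: 0.0005
```

Lid C is sound as well. Lid D should be the loose one, and I'll confirm it with a press.

```bash
python3 -m crank '0 0 0.4 0 0 0 -1;0 0 0.8 0 0 0 -1;-0.3 1.2 0.8 0 0 0 -1;-0.7 2.4 0.8 0 0 0 -1;-1 3.6 0.8 0 0 0 -1;-1.4 4.7 0.8 0 0 0 -1;-1.4 4.7 0.8 0 0 0 -1;-1.4 4.7 0.4 0 0 0 -1;-1.4 4.7 0.15 0 0 0 -1;-1.4 4.7 0.1 0 0 0 -1;-1.4 4.7 0.1 0 0 0 -1'; python3 -m crank '0 0 -0.03 0 0 0 -1;0 0 -0.06 0 0 0 -1;0 0 -0.06 0 0 0 -1';python3 -m crank '0 0 -0.02 0 0 0 -1;0 0 -0.02 0 0 0 -1;0 0 -0.02 0 0 0 -1';python3 -m crank '0 0 -0.02 0 0 0 -1;0 0 -0.02 0 0 0 -1;0 0 -0.02 0 0 0 -1';python3 -m crank '0 0 -0.02 0 0 0 -1;0 0 -0.02 0 0 0 -1;0 0 -0.02 0 0 0 -1'
```

```text
time: 9.45
position: [0.573, 0.2338, 0.1015]
orientation: [0.001, 0.822, -0.57, -0.0]
contact_force: [-0.2, 0.3, 0.5]
grip_width: 0.0007
time: 9.75
position: [0.573, 0.2353, 0.1006]
orientation: [-0.0, 0.822, -0.569, 0.0]
contact_force: [-0.6, -0.3, -0.0]
grip_width: 0.0006
time: 10.05
position: [0.5732, 0.2355, 0.1002]
orientation: [-0.0, 0.823, -0.569, 0.0]
contact_force: [1.1, 0.0, 0.4]
grip_width: 0.0004
time: 10.35
position: [0.5734, 0.2356, 0.0996]
orientation: [-0.0, 0.822, -0.569, 0.0]
contact_force: [1.9, -0.4, 1.4]
grip_width: 0.0006
time: 10.65
position: [0.5736, 0.2355, 0.0991]
orientation: [-0.001, 0.822, -0.569, 0.001]
contact_force: [2.3, -1.1, 3.6]
grip_width: 0.0007
```

```bash
python3 -m crank '0 0 -0.02 0 0 0 -1;0 0 -0.02 0 0 0 -1;0 0 -0.02 0 0 0 -1';python3 -m crank '0 0 -0.03 0 0 0 -1;0 0 -0.03 0 0 0 -1;0 0 -0.03 0 0 0 -1';python3 -m crank '0 0 -0.02 0 0 0 -1;0 0 -0.02 0 0 0 -1;0 0 -0.02 0 0 0 -1'
```

```text
time: 10.95
position: [0.5738, 0.2355, 0.0986]
orientation: [-0.001, 0.822, -0.569, 0.001]
contact_force: [5.0, -1.2, 5.3]
grip_width: 0.0001
time: 11.25
position: [0.5741, 0.2356, 0.0979]
orientation: [-0.001, 0.822, -0.569, 0.001]
contact_force: [5.4, -0.1, 5.3]
grip_width: 0.0004
time: 11.55
position: [0.5744, 0.2356, 0.0975]
orientation: [-0.001, 0.822, -0.569, 0.001]
contact_force: [4.5, -1.0, 6.4]
grip_width: 0.0007
```

Lid D yields: 2.8 mm of tilt at about 6 N. It is the loose one. I'll lift off, centre the tip over it and push straight down.

```bash
python3 -m crank '0 0 0.2 0 0 0 -1;0 0 0.5 0 0 0 -1;-0.6 0 0.5 0 0 0 -1;-1.2 0 0.5 0 0 0 -1;-1.2 0 0.5 0 0 0 -1;-1.2 0 0.3 0 0 0 -1;-1.2 0 0.22 0 0 0 -1;-1.2 0 0.22 0 0 0 -1;-1.2 0 0.22 0 0 0 -1'
python3 - <<'E'
from h import *
for n in ("scene","top"):
    im=cam(n); c=im["color"]
    u,v=(344,103) if n=="scene" else (219,236)
    cv2.imwrite(f"pics/{n}1.png",cv2.resize(c[v-45:v+45,u-60:u+60],None,fx=5,fy=5))
E
```

```text
time: 12.45
position: [0.5371, 0.2353, 0.1028]
orientation: [0.0, 0.822, -0.569, -0.0]
contact_force: [-0.1, -0.5, 0.6]
grip_width: 0.0008
```

View pics/scene1.png

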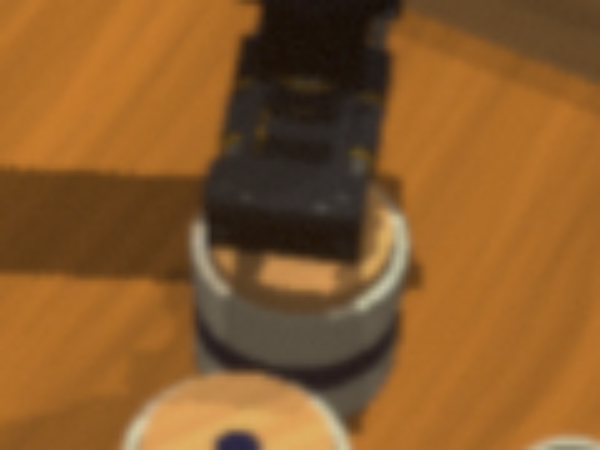

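The enlarged crop shows the gripper centred over lid D, with the rim visible around it at about (300,240). Pushing down.

```bash
python3 -m crank '0 0 -0.05 0 0 0 -1;0 0 -0.1 0 0 0 -1;0 0 -0.1 0 0 0 -1'; python3 -m crank '0 0 -0.03 0 0 0 -1;0 0 -0.06 0 0 0 -1;0 0 -0.06 0 0 0 -1';python3 -m crank '0 0 -0.03 0 0 0 -1;0 0 -0.06 0 0 0 -1;0 0 -0.06 0 0 0 -1';python3 -m crank '0 0 -0.03 0 0 0 -1;0 0 -0.06 0 0 0 -1;0 0 -0.06 0 0 0 -1'
```

```text
time: 12.85
position: [0.537, 0.2355, 0.1003]
orientation: [-0.0, 0.823, -0.569, 0.0]
contact_force: [0.6, -0.6, 1.9]
grip_width: 0.0003
time: 13.15
position: [0.5371, 0.2356, 0.0993]
orientation: [-0.0, 0.823, -0.569, 0.0]
contact_force: [-0.9, -1.4, 7.0]
grip_width: 0.0005
time: 13.45
position: [0.5371, 0.2356, 0.0976]
orientation: [-0.0, 0.822, -0.569, 0.0]
contact_force: [-2.3, -0.2, 6.8]
grip_width: 0.0005
time: 13.75
position: [0.5371, 0.2356, 0.0958]
orientation: [-0.0, 0.822, -0.569, 0.0]
contact_force: [-1.6, -0.8, 7.1]
grip_width: 0.0004
```

```bash
python3 -m crank '0 0 -0.03 0 0 0 -1;0 0 -0.04 0 0 0 -1;0 0 -0.04 0 0 0 -1';python3 -m crank '0 0 -0.04 0 0 0 -1;0 0 -0.04 0 0 0 -1;0 0 -0.04 0 0 0 -1';python3 -m crank '0 0 -0.03 0 0 0 -1;0 0 -0.03 0 0 0 -1;0 0 -0.03 0 0 0 -1'
```

```text
time: 14.05
position: [0.5371, 0.2356, 0.0947]
orientation: [-0.0, 0.822, -0.569, 0.0]
contact_force: [-1.3, -1.0, 7.7]
grip_width: 0.0005
time: 14.35
position: [0.5371, 0.2355, 0.0942]
orientation: [-0.0, 0.822, -0.569, 0.0]
contact_force: [-3.9, -1.5, 11.9]
grip_width: 0.0004
time: 14.65
position: [0.5371, 0.2355, 0.0942]
orientation: [-0.0, 0.822, -0.569, 0.001]
contact_force: [-4.7, -2.6, 17.3]
grip_width: 0.0003
```

It went firm at z = 0.0942, about 6 mm down, while the force climbed to 17 N. I'll check that it holds steady and lies level.

```bash
python3 -m crank '0 0 0 0 0 0 -1;0 0 0 0 0 0 -1;0 0 0 0 0 0 -1;0 0 0 0 0 0 -1;0 0 0 0 0 0 -1'
python3 - <<'E'
from h import *
c=np.array([0.537,0.2355])
for n in ("scene","top"):
    im=cam(n); P=[]
    for v in range(80,270):
        for u in range(180,380):
            if im["depth"][v,u]>0:
                X=towld(im,u,v)
                if np.hypot(*(X[:2]-c))<0.043 and abs(X[2]-0.094)<0.006: P.append(X)
    P=np.array(P); 
    if len(P)>20:
        A=np.c_[P[:,:2]-c,np.ones(len(P))]; s=np.linalg.lstsq(A,P[:,2],rcond=None)[0]; print(n,len(P),"slopes,z",np.round(s,4))
    cv2.imwrite(f"pics/{n}2.png",im["color"])
o=env.observe(); print(o["position"],o["contact_force"])
E
```

```text
time: 15.15
position: [0.5371, 0.2355, 0.0942]
orientation: [-0.0, 0.822, -0.569, 0.001]
contact_force: [-5.8, -1.9, 16.9]
grip_width: 0.0004
scene 139 slopes,z [0.0056 0.0028 0.0932]
top 280 slopes,z [ 0.0021 -0.0114  0.095 ]
[0.53709539 0.23553879 0.09419569] [-5.35261781 -3.4185916  16.10387379]
```

View pics/scene2.png

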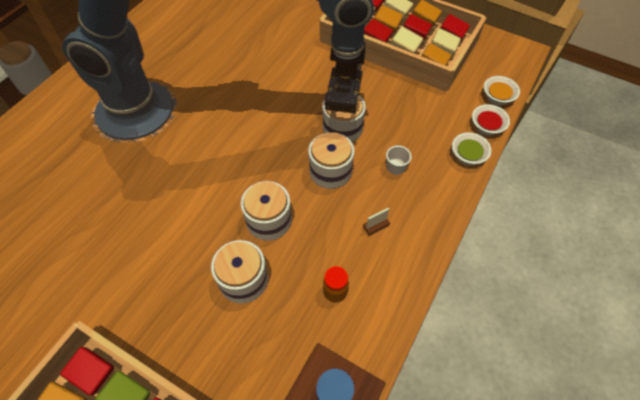

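The tool is pressing the far lid at about (344,105). The cup (398,158), card (376,221) and jar (336,281) haven't moved, and the fitted slopes are within 0.012 rad. Handing in while holding.

Run:
```python
from h import *
print(env.hand_in()); o=env.observe(); print(o["time"],o["position"],o["contact_force"])
```

```text
the job is handed in; nothing more can be done
None
the job is handed in; nothing more can be done
```

The loose lid is pushed fully home, and I handed the job in at about 15 s with the fingertips still pressing on it. `hand_in` reports no verdict.

- **Finding it:** I pressed all four lids about 36 mm off centre. Three stayed at 0.100 m under about 6 N. The leftmost one, at (0.537, 0.235), gave 2.8 mm at about 6 N, so it was the loose one. That is stiffer than the 3 to 4 N in the description, but the wrist force readings vary by about 1 N.
- **Pushing it home:** I moved to its centre and pushed straight down. It sank steadily at about 7 N, then went firm at 0.0942 m, about 6 mm down.
- **Last checks:** It held still at 0.0942 m under 16–17 N. The depth images gave slopes of at most 0.012 rad and a top height of 0.093–0.095 m. In the last picture the cup, jar and card were where they had been. No check failed.

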